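# Lift the art caddy out of its carton

## Robot

A 6-joint arm with a two-finger parallel gripper is mounted at the origin on the work surface. World frame = base frame: x ahead of the robot, y to its left, z up, the work surface at z = 0. Lengths are in m, angles in rad, forces in N, time in s.
With the tool pointing down it reaches from about 0.35 to 0.975 m from the base axis. Payload 4.9 kg.
Tool frame: the origin (TCP) lies midway between the tips of the shut fingers; the grasp point (between the pads) lies 19 mm behind it; z points along the fingers, y is the line along which they close (so a half turn about z gives the same grasp; the last joint's range is limited). The gripper opens to 85 mm and grips with 20 to 120 N. Pads are 22 mm wide; open, the fingers measure 114 mm over their backs; the gripper's body (76 mm by 85 mm) begins 54 mm behind the grasp point. The pads swing forward as they close: fully open they stand 13 mm farther back than shut.
Start: joints at [1.007, 0.053, 1.613, -0, 1.476, -0.119], TCP at [0.269, 0.564, 0.231] pointing down, gripper open.
Joint ranges: [-3.01, 3.01], [-1.01, 2.22], [0.06, 2.58], [-1.02, 4.17], [0.09, 2.62], [-3.14, 3.14]. Speed limits (rad/s): [2.57, 2.57, 3.14, 3.14, 3.14, 3.14].

## Interface

Orientations are given as a unit quaternion [w, x, y, z].
In Python, from plant import * gives the robot as it stands.
- The arm moves only by the tool jog_arm, never from a script. Its argument "targets" is a list of rows, each a list of 3 entries, a list of its own where there are three numbers: the shift along the tool's x, y, z in units of 25 mm (1.0 is 25 mm), then the turn, a rotation vector about the tool's x, y, z in units of 8 degrees (1.0 is 8 degrees), then the opening in per cent of the stroke, from 0 (shut) to 100 (fully open). A call has 1 to 8 rows; each row is the pose to reach, as a shift and turn from the pose commanded when the call began, along the tool's axes at that moment; what a row does not reach only later rows make up. A row lasts 1/8 s, in which the tool goes at most 62.5 mm and 10.7 degrees, less where a joint would pass 70% of its speed; a pose out of reach is approached as far as the arm can. A call with a gripper value outside its range is refused whole. The fingers move at their own pace and stop on an object; the grip force is fixed at half the most. Time passes only in rows, so rows that repeat a pose let the fingers close. It gives the time, the measured TCP pose, the force, the opening and the grip force at its end, in the units of the state.
- state(): the state, without advancing time (a new reading comes with each control period).
- grab_frame(name): name is "scene" or "top" or "wrist"; returns (picture, depth): 480x640x3 uint8, red, green, blue; 480x640 float32, m along the optical axis (not along the pixel's ray), 0 where there is no reading.
- camera_params(name): a dict with "fovy" (degrees; the focal length in pixels is half the picture's height over the tangent of half this angle, whatever the lens; pixels are square), "cx", "cy" (the principal point, pixels), "rvec" (rotation vector, rad) and "tvec" (3), from world to camera coordinates, as OpenCV has them; the wrist camera has in their place "hand_eye" (4x4, takes a point from camera to tool coordinates, whose origin is the TCP and whose axes are the flange's). Camera axes: x right, y down, z forward; pixel columns grow to the right and rows downward; lengths in m; the calibration is good to about 2 mm. A picture is of the moment at which its call begins: read the wrist's pose just before it. camera_params takes no time and is no camera call.
- job_done(): hands the job in; it is judged then, once.
The state is a dict: "time": time; "joint_pos": joint angles; "joint_vel": joint speeds; "joint_efforts": joint torques, N m; "tool_pos": TCP position; "tool_rot": TCP orientation; "contact_force": force on the tool from outside, world axes, zero at the start; "ft_torque": the same for the moment, N m; "gripper_width": opening from 0.0 (shut) to 1.0 (fully open); "grasp_force": force on a finger pad.
Only numpy, scipy, OpenCV 4.12 (cv2) and the standard library are available. Lean on these libraries where they do the work, as an engineer would, in place of code of your own. Each camera call takes 0.05 s, during which the arm holds its last target. There are 200 camera calls.

## Task

Fold both flaps of the small carton open, outward and well past upright, so that they stay out of the way. Then take the wooden caddy in it by its handle rail and lift it up out of the carton, level and without spilling what it carries, until its underside is some 7 cm above the carton's rim. Finish while holding it still and level in the air there; do not put it down, and leave the other things on the table where they are.

Things in the scene. Friction and masses are not known exactly. Their poses are not given: they have to be found in the camera images.
- carton: open-topped brown cardboard carton fixed to the table, outside 240 (x) x 200 (y) x 118 high, walls and floor 5 thick. Origin: centre of its underside, on the table; z up. Short end flaps hang folded down outside its x ends (6 more each); the two long flaps are hinged on its +y and -y rims.
- flap_left (a joint): carton flap on the carton's +y side: cardboard 222 long, 50 from hinge to free edge, 4 thick. Hinge line along carton x at y = +97, z = 120. 0 = flat inward over the opening, pi/2 = upright, pi = flat outward; range 0 to 4.0, starts ajar at 0.45 to 1.0. Turns lightly (0.03 N m friction, no spring) and stays where left; push its free edge over with a closed fingertip from between the flaps, rising with the edge
- flap_right (a joint): carton flap on the carton's -y side: cardboard 222 long, 50 from hinge to free edge, 4 thick. Hinge line along carton x at y = -97, z = 120. 0 = flat inward over the opening, pi/2 = upright, pi = flat outward; range 0 to 4.0, starts ajar at 0.45 to 1.0. Turns lightly (0.03 N m friction, no spring) and stays where left; push its free edge over with a closed fingertip from between the flaps, rising with the edge
- flap_left_edge (a point): middle of the free edge of flap_left (half way through its thickness); it moves with the flap
- flap_right_edge (a point): middle of the free edge of flap_right; it moves with the flap
- caddy: plywood caddy on the carton floor, loosely centred, up to 0.1 rad askew: tray 170 (x) x 110 (y), walls 40 high, 6 thick; over its middle a handle rail along x, 158 long, 16 thick (y), z = 75 to 105 (8 below the carton rim), between end posts 12 x 24 at x = -73 and 73. Origin: centre of underside, z up. With contents 0.3 to 0.65 kg, centred near the rail's middle
- caddy_rail (a point): middle of the top of the caddy's handle rail, at (0, 0, 105) in the caddy's frame, same axes
- ink_pot: small black ink pot with white cap, 32 across, 40 high, standing in one of the caddy's two compartments (place varies); its top is at most 46 above the caddy's underside. Origin: centre of its underside
- spool: wooden thread spool, 32 across, 38 high, standing in one of the caddy's two compartments (place varies); its top is at most 46 above the caddy's underside. Origin: centre of its underside
- stamp: wooden hand stamp with a knob, 30 x 30, 40 high, standing in one of the caddy's two compartments (place varies); its top is at most 46 above the caddy's underside. Origin: centre of its underside
- tape_roll: roll of cream masking tape lying flat, 120 across, 48 high; to be left alone. Origin: centre of its underside
- clipboard: brown clipboard with paper, 320 x 230 x 5, steel clip 24 high; to be left alone. Origin: centre of its underside
- bead_tub: round white closed tub of beads, 90 across, 55 high; to be left alone. Origin: centre of its underside
- glue_bottle: upright white glue bottle, 48 across, 110 high; to be left alone. Origin: centre of its underside
- squeegee: printing squeegee standing on its rubber blade, wooden handle, 30 x 240, 62 high; to be left alone. Origin: centre of its underside
- pencil: yellow pencil lying flat, about 180 x 8 x 8; to be left alone. Origin: centre of its underside

How it is judged:
On the way:
1. both flaps are folded open past upright (more than 1.8 rad) while the caddy still stands in the carton (value of joint each of flap_left, flap_right above 1.8 rad and z of caddy in the frame of carton below 0.02 m), for 0.2 s.
At the end, for the whole second after the job is handed in: Fingers hold the caddy (over 2 N), underside 40 to 122 mm above the carton rim (158 to 240 mm above the table), level within 0.1 rad, still (20 mm/s, 0.15 rad/s), not touching carton or flaps; flaps beyond 1.75 rad; ink pot, spool and stamp within 85 mm of the caddy's origin (height (world z) of caddy between 0.158 and 0.24 m and angle between caddy's own z axis and vertical below 0.1 rad and linear speed of caddy below 0.02 m/s and angular speed of caddy below 0.15 rad/s and contact force between the fingers and caddy above 2 N and contact force between caddy and carton below 0.05 N and value of joint each of flap_left, flap_right above 1.75 rad and distance between each of ink_pot, spool, stamp and caddy below 0.085 m); the arm keeps its last pose, push and grip.
It fails at once if the caddy is tipped more than 0.3 rad (angle between caddy's own z axis and vertical above 0.3 rad).
It fails at once if something falls out of the caddy (more than 100 mm from its origin) (distance between any of ink_pot, spool, stamp and caddy above 0.1 m).
It fails at once if another thing on the table is moved more than 30 mm (distance of any of tape_roll, clipboard, bead_tub, glue_bottle, squeegee, pencil from where it was at the start of the episode above 0.03 m).
It also fails if it takes over 70 s, if anything falls off the work surface, if the arm or the gripper's body presses on something with over 40 N, if the wrist force passes 120 N, or if a joint passes its speed limit or range.

## Working session

There is one attempt and no reset: what is moved stays moved. The work goes in short steps, Python scripts to look and compute and a tool call to move; the robot and the scene stay as the last step left them, time stands still between calls to the robot, and variables do not carry over. Pictures are saved under pics/ and viewed, at most 10 in all, crops included, and the job is handed in when it is done.

Besides the shell and the picture viewer there is one more tool, called after "Request:" by a JSON object that holds its "op" and its "data", one argument or row to a line. jog_arm: Moves the arm, as the interface text tells. Its arguments: {"type":"object","properties":{"targets":{"type":"array"}},"required":["targets"]}

```bash
mkdir -p pics
cat > h.py <<'E'
from plant import *
import numpy as np, cv2
from scipy.spatial.transform import Rotation as R
def cam(n, st=None):
    p=camera_params(n); f=240/np.tan(np.radians(p["fovy"])/2)
    if n=="wrist":
        q=st["tool_rot"]; T=np.eye(4); T[:3,:3]=R.from_quat([q[1],q[2],q[3],q[0]]).as_matrix(); T[:3,3]=st["tool_pos"]
        M=T@np.array(p["hand_eye"])
    else:
        Rm=cv2.Rodrigues(np.array(p["rvec"],float))[0]; M=np.eye(4); M[:3,:3]=Rm.T; M[:3,3]=-Rm.T@np.array(p["tvec"],float).ravel()
    return f,p["cx"],p["cy"],M
def cloud(n,d,st=None):
    f,cx,cy,M=cam(n,st); v,u=np.mgrid[:480,:640]
    P=np.stack([(u-cx)/f*d,(v-cy)/f*d,d],-1)
    return P@M[:3,:3].T+M[:3,3]
E
python3 - <<'E'
from h import *
s=state(); print(s)
for n in ["scene","top"]:
    im,d=grab_frame(n); cv2.imwrite(f"pics/{n}0.png",im[:,:,::-1]); np.savez(f"{n}0.npz",im=im,d=d); print(n,camera_params(n),(d>0).mean())
E
```

```text
{'time': 0.0, 'joint_pos': array([ 1.00700963e+00,  5.33322241e-02,  1.61427911e+00,  2.11287723e-05,
        1.47597390e+00, -1.18968142e-01]), 'joint_vel': array([-9.83944893e-04, -1.17808436e-03,  1.05360726e-05, -4.20818688e-04,
        9.08540516e-04,  1.85503854e-03]), 'joint_efforts': array([ 4.47241136e-04, -3.93680799e+01, -3.70176065e+01, -8.76979061e-05,
        7.14158843e-03,  7.65622701e-06]), 'tool_pos': array([0.26858262, 0.56367378, 0.23008717]), 'tool_rot': array([-3.43451548e-04,  2.20581070e-01,  9.75368135e-01, -9.35275568e-04]), 'contact_force': array([-0.42540101,  0.24932547,  0.30695725]), 'ft_torque': array([ 0.01904747, -0.06655114,  0.02826756]), 'grasp_force': 0.0, 'gripper_width': 1.0010329960775624}
scene {'fovy': 54.31631513148162, 'cx': 326.90115266763837, 'cy': 231.14965073142181, 'rvec': array([ 1.52682054,  2.07217746, -0.79078706]), 'tvec': array([ 0.21565946, -0.30393987,  1.4285456 ])} 0.9959602864583333
top {'fovy': 53.74924093733444, 'cx': 320.7112309784291, 'cy': 234.5771497036455, 'rvec': array([ 2.1047685 , -2.15946335,  0.17204616]), 'tvec': array([-0.07142226,  0.57061754,  1.11084401])} 0.9958984375
```

View pics/top0.png

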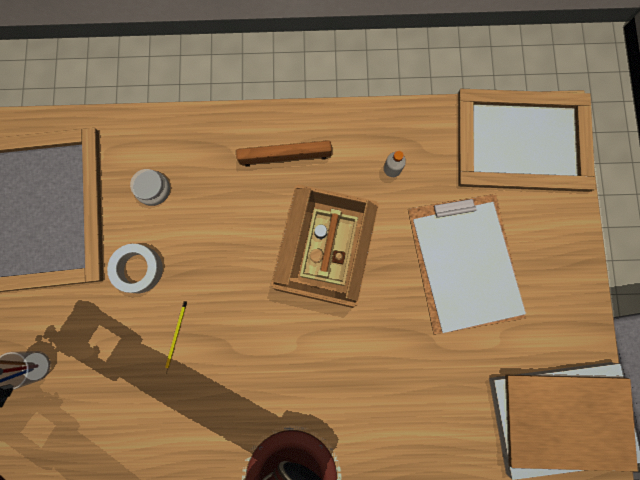

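View pics/scene0.png

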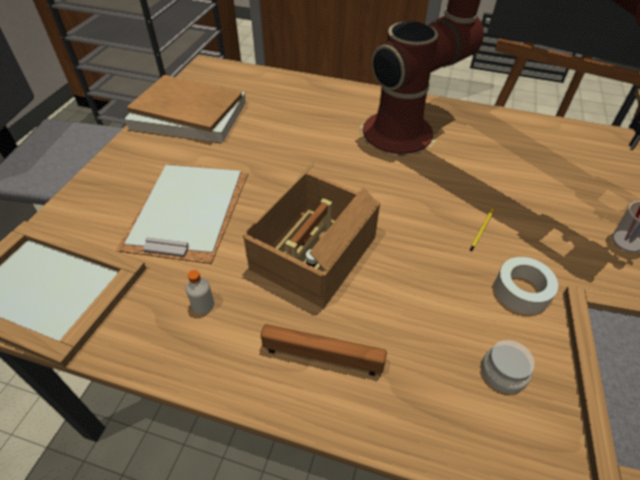

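Top view: carton centred near px (325,246), left flap wide over the left side, right flap steeper; rail from about (334,212) to (329,272), pot (320,231), spool (316,256), stamp (339,257). The glue bottle is near (395,163) and the squeegee near (285,153).

Run:
```python
from h import *
P=[]
for n in ["scene","top"]:
    z=np.load(n+"0.npz"); C=cloud(n,z["d"])
    if n=="top":
        print("centre",C[246,325]); c0=C[246,325]
        for px in [(134,268),(151,186),(285,153),(397,160),(334,225),(331,245),(329,262)]: print(px,C[px[1],px[0]].round(3))
    P.append(C.reshape(-1,3)[(z["d"].ravel()>0)])
for n,Q in zip(["scene","top"],P):
    m=(np.hypot(*(Q[:,:2]-c0[:2]).T)<.19)&(Q[:,2]>.02)&(Q[:,2]<.2)
    r=cv2.minAreaRect(Q[m][:,:2].astype(np.float32)); print(n,m.sum(),r)
    b=m&(abs(Q[:,2]-.116)<.006); print(n,"rim",cv2.minAreaRect(Q[b][:,:2].astype(np.float32)), Q[m][:,2].max())
A=np.vstack(P); m=(np.hypot(*(A[:,:2]-c0[:2]).T)<.19)&(A[:,2]>.02)&(A[:,2]<.2)
A=A[m]; r=cv2.minAreaRect(A[:,:2].astype(np.float32)); print(r)
c=np.array(r[0]); a=r[2]; 
a=np.radians(a if a<45 else a-90); print("yaw",a)
L=(A[:,:2]-c)@np.array([[np.cos(a),-np.sin(a)],[np.sin(a),np.cos(a)]])
# cross-section at mid-length
h=abs(L[:,0])<.08
for y in np.arange(-.12,.121,.008):
    k=h&(abs(L[:,1]-y)<.004)
    if k.any(): print(round(y,3),k.sum(),np.percentile(A[k,2],[5,50,95,100]).round(3))
# rail
k=(abs(A[:,2]-.109)<.008)&(abs(L[:,1])<.03)&(abs(L[:,0])<.1)
print("rail",k.sum(),cv2.minAreaRect(A[k][:,:2].astype(np.float32)),np.median(A[k,2]),np.median(A[k],0))
```

```text
centre [ 0.53105349 -0.09542673  0.11073153]
(134, 268) [0.503 0.387 0.002]
(151, 186) [0.7   0.331 0.055]
(285, 153) [ 0.774 -0.002  0.061]
(397, 160) [ 0.735 -0.273  0.103]
(334, 225) [ 0.58  -0.118  0.11 ]
(331, 245) [ 0.533 -0.109  0.109]
(329, 262) [ 0.505 -0.105  0.009]
scene 10586 ((0.5375894904136658, -0.09449799358844757), (0.20215696096420288, 0.2544022500514984), 74.93049621582031)
scene rim ((0.5369901061058044, -0.09448018670082092), (0.20149359107017517, 0.2530086636543274), 74.83826446533203) 0.16417319909844208
top 5881 ((0.5349874496459961, -0.09524713456630707), (0.20054440200328827, 0.2503105103969574), 75.79554748535156)
top rim ((0.5357758402824402, -0.09534764289855957), (0.2005254179239273, 0.2487211674451828), 75.74342346191406) 0.16767110627660786
((0.5368077158927917, -0.09549905359745026), (0.2022293359041214, 0.254801869392395), 75.50994110107422)
yaw -0.25289923659415914
-0.104 12 [0.115 0.118 0.12  0.121]
-0.096 1468 [0.027 0.082 0.128 0.136]
-0.088 229 [0.132 0.138 0.144 0.147]
-0.08 242 [0.144 0.151 0.157 0.16 ]
-0.072 352 [0.157 0.161 0.164 0.168]
-0.
[... 260 characters left out ...]
8 [0.029 0.108 0.112 0.115]
0.0 647 [0.034 0.099 0.111 0.114]
0.008 138 [0.025 0.049 0.1   0.11 ]
0.016 127 [0.025 0.049 0.053 0.055]
0.024 124 [0.024 0.049 0.053 0.057]
0.032 87 [0.023 0.045 0.053 0.054]
0.04 128 [0.024 0.044 0.049 0.05 ]
0.048 109 [0.027 0.045 0.048 0.052]
0.056 131 [0.15  0.152 0.156 0.158]
0.064 524 [0.145 0.15  0.154 0.159]
0.072 530 [0.138 0.143 0.148 0.151]
0.08 529 [0.131 0.136 0.14  0.142]
0.088 501 [0.125 0.129 0.133 0.137]
0.096 1353 [0.028 0.097 0.125 0.131]
0.104 44 [0.03  0.069 0.108 0.119]
rail 996 ((0.541720449924469, -0.10496871918439865), (0.02569770999252796, 0.15989495813846588), 76.90109252929688) 0.10871460743039857 [ 0.54434252 -0.10485071  0.10871461]
```

Request:
{"op": "jog_arm", "data": {
  "targets": [
    [[-21,-19.2,0],[0,0,-1.5],0],
    [[-21,-19.2,0],[0,0,-1.5],0],
    [[-21,-19.2,0],[0,0,-1.5],0],
    [[-21,-19.2,0],[0,0,-1.5],0],
    [[-21,-19.2,0],[0,0,-1.5],0],
    [[-21,-19.2,0],[0,0,-1.5],0],
    [[-21,-19.2,0],[0,0,-1.5],0],
    [[-21,-19.2,0],[0,0,-1.5],0]
  ]
}}

```text
time: 1.1
tool_pos: [0.457, 0.0989, 0.231]
tool_rot: [0.0, 0.117, 0.993, 0.0]
contact_force: [0.6, 0.3, -1.0]
gripper_width: 0.001
grasp_force: 0.0
```

Request:
{"op": "jog_arm", "data": {
  "targets": [
    [[-4.9,-6.8,0],[0,0,0],0],
    [[-4.9,-6.8,0],[0,0,0],0],
    [[-4.9,-6.8,0],[0,0,0],0],
    [[-4.9,-6.8,0],[0,0,0],0],
    [[-4.9,-6.8,0],[0,0,0],0],
    [[-4.9,-6.8,0],[0,0,0],0]
  ]
}}

```text
time: 1.85
tool_pos: [0.5359, -0.0918, 0.231]
tool_rot: [-0.0, 0.117, 0.993, 0.0]
contact_force: [-0.8, 0.0, 0.6]
gripper_width: 0.001
grasp_force: 0.0
```

Run:
```python
from h import *
s=state(); print(s["tool_pos"],s["tool_rot"])
im,d=grab_frame("wrist"); cv2.imwrite("pics/w1.png",im[:,:,::-1]); np.savez("w1.npz",im=im,d=d); C=cloud("wrist",d,s)
c=np.array([.5368,-.0955]); a=-.253
L=(C[...,:2]-c)@np.array([[np.cos(a),-np.sin(a)],[np.sin(a),np.cos(a)]]); z=C[...,2]
ok=(d>0)
r=ok&(abs(z-.107)<.008)&(abs(L[...,1])<.035)&(abs(L[...,0])<.11)
print("rail",r.sum(),cv2.minAreaRect(C[r][:,:2].astype(np.float32)),np.percentile(L[r],[1,50,99],axis=0),np.median(z[r]))
for s_ in (1,-1):
    m=ok&(abs(L[...,0])<.09)&(s_*L[...,1]>.045)&(z>.13)&(z<.18); y=s_*L[...,1][m]
    print(s_,m.sum(),np.percentile(y,[1,50,99]),np.percentile(z[m],[1,50,99]))
```

```text
[ 0.53591023 -0.09176814  0.2309676 ] [-4.22708094e-04  1.16795244e-01  9.93155866e-01  3.44739246e-04]
rail 3124 ((0.527335524559021, -0.10108989477157593), (0.023533057421445847, 0.13129951059818268), 76.55870056152344) [[-0.07280995 -0.01896537]
 [-0.02099977 -0.00758902]
 [ 0.05253536  0.00146525]] 0.10835784555917705
1 7068 [0.05857681 0.07126102 0.08704608] [0.13029779 0.14362834 0.15298973]
-1 4360 [0.06813489 0.07610895 0.09133132] [0.13062963 0.15416513 0.1622319 ]
```

Request:
{"op": "jog_arm", "data": {
  "targets": [
    [[0,0,2],[0,0,0],0],
    [[0,0,3.9],[0,0,0],0],
    [[0,0.8,3.9],[0,0,0],0],
    [[0,1.6,3.9],[0,0,0],0],
    [[0,2.1,3.8],[0,0,0],0],
    [[0,2.6,3.7],[0,0,0],0],
    [[0,3.1,3.6],[0,0,0],0],
    [[0,3.6,3.5],[0,0,0],0]
  ]
}}

```text
time: 2.9
tool_pos: [0.5575, -0.0045, 0.1441]
tool_rot: [0.0, 0.117, 0.993, -0.0]
contact_force: [-0.6, -1.0, 0.1]
gripper_width: -0.003
grasp_force: 0.5
```

Request:
{"op": "jog_arm", "data": {
  "targets": [
    [[0,0.5,0],[0,0,0],0],
    [[0,1.0,0],[0,0,0],0],
    [[0,1.4,0],[0,0,0],0],
    [[0,1.6,0.1],[0,0,0],0],
    [[0,1.6,0.1],[0,0,0],0],
    [[0,1.2,-1],[0,0,0],0],
    [[0,-0.5,-2.5],[0,0,0],0],
    [[0,-2.5,-3],[0,0,0],0]
  ]
}}

```text
time: 3.9
tool_pos: [0.5437, -0.0673, 0.2219]
tool_rot: [0.002, 0.117, 0.993, -0.0]
contact_force: [0.4, -0.7, -0.1]
gripper_width: -0.001
grasp_force: 0.0
```

Request:
{"op": "jog_arm", "data": {
  "targets": [
    [[0,-1.2,1],[0,0,0],0],
    [[0,-1.2,3.5],[0,0,0],0],
    [[0,-1.7,3.5],[0,0,0],0],
    [[0,-2.5,3.5],[0,0,0],0],
    [[0,-3.1,3.5],[0,0,0],0],
    [[0,-3.6,3.4],[0,0,0],0],
    [[0,-4.1,3.3],[0,0,0],0],
    [[0,-4.6,3.2],[0,0,0],0]
  ]
}}

```text
time: 4.9
tool_pos: [0.516, -0.1789, 0.1394]
tool_rot: [0.0, 0.117, 0.993, -0.0]
contact_force: [0.6, 2.0, -0.9]
gripper_width: -0.001
grasp_force: 0.6
```

Request:
{"op": "jog_arm", "data": {
  "targets": [
    [[0,-0.5,0],[0,0,0],0],
    [[0,-1.0,0],[0,0,0],0],
    [[0,-1.4,0],[0,0,0],0],
    [[0,-1.7,0.1],[0,0,0],0],
    [[0,-1.7,0.1],[0,0,0],0],
    [[0,-1.2,-1],[0,0,0],50],
    [[0,0.5,-2.5],[0,0,0],100],
    [[0,2.5,-3.2],[0,0,0],100]
  ]
}}

```text
time: 5.9
tool_pos: [0.5316, -0.117, 0.2215]
tool_rot: [0.002, 0.118, 0.993, -0.001]
contact_force: [1.2, 0.1, 0.7]
gripper_width: 0.635
grasp_force: 0.0
```

Request:
{"op": "jog_arm", "data": {
  "targets": [
    [[0,2,-1],[0,0,0],100],
    [[0,2,-1],[0,0,0],100],
    [[0,2,-1],[0,0,0],100]
  ]
}}

```text
time: 6.28
tool_pos: [0.5419, -0.0688, 0.2432]
tool_rot: [-0.0, 0.117, 0.993, -0.0]
contact_force: [-0.5, 0.1, 0.3]
gripper_width: 0.999
grasp_force: 0.0
```

Run:
```python
from h import *
s=state(); print(s["tool_pos"],s["tool_rot"],s["gripper_width"])
im,d=grab_frame("wrist"); C=cloud("wrist",d,s)
im2,d2=grab_frame("scene"); C2=cloud("scene",d2)
cv2.imwrite("pics/v2.png",cv2.resize(np.hstack([im,im2])[:,:,::-1],(800,300)))
c=np.array([.5368,-.0955]); a=-.253; Rm=np.array([[np.cos(a),-np.sin(a)],[np.sin(a),np.cos(a)]])
L=(C[...,:2]-c)@Rm; z=C[...,2]; ok=d>0
r=ok&(abs(z-.108)<.004)&(abs(L[...,1])<.035)&(abs(L[...,0])<.11)
print("rail",r.sum(),cv2.minAreaRect(C[r][:,:2].astype(np.float32)),np.percentile(L[r],[1,50,99],axis=0),np.median(z[r]))
t=s["tool_pos"]; print("tcp local",(t[:2]-c)@Rm)
for n,CC in (("w",C),("s",C2)):
  L=(CC[...,:2]-c)@Rm; z=CC[...,2]
  for s_ in (1,-1):
    for y in (.105,.115,.125,.135,.145):
      m=(abs(L[...,0])<.09)&(abs(s_*L[...,1]-y)<.003)&(z>.03)&(z<.2)
      if m.sum()>5: print(n,s_,y,m.sum(),np.percentile(z[m],[10,50,90]).round(3))
```

```text
[ 0.54187475 -0.06881021  0.24324731] [-3.81141752e-04  1.17078611e-01  9.93122534e-01 -2.93964061e-04] 0.9993466526513589
rail 3570 ((0.5402302742004395, -0.10388673096895218), (0.024109523743391037, 0.1577673852443695), 76.58025360107422) [[-0.07271644 -0.01843655]
 [-0.00531636 -0.00678864]
 [ 0.08230457  0.00408607]] 0.10837721803871628
tcp local [-0.00176751  0.0271104 ]
w 1 0.105 1821 [0.123 0.124 0.126]
w 1 0.115 1673 [0.127 0.129 0.13 ]
w 1 0.125 1678 [0.132 0.133 0.135]
w 1 0.135 1856 [0.136 0.137 0.139]
w 1 0.145 143 [0.139 0.14  0.14 ]
w -1 0.105 1906 [0.123 0.124 0.125]
w -1 0.115 1984 [0.126 0.127 0.129]
w -1 0.125 2052 [0.13  0.131 0.132]
w -1 0.135 2151 [0.133 0.135 0.136]
w -1 0.145 313 [0.136 0.137 0.137]
s 1 0.105 148 [0.123 0.125 0.127]
s 1 0.115 164 [0.128 0.129 0.131]
s 1 0.125 168 [0.132 0.134 0.135]
s 1 0.135 170 [0.136 0.138 0.139]
s 1 0.145 31 [0.138 0.139 0.142]
s -1 0.105 195 [0.121 0.123 0.125]
s -1 0.115 188 [0.125 0.127 0.129]
s -1 0.125 182 [0.128 0.13  0.133]
s -1 0.135 189 [0.132 0.134 0.136]
s -1 0.145 60 [0.135 0.136 0.138]
```

View pics/v2.png

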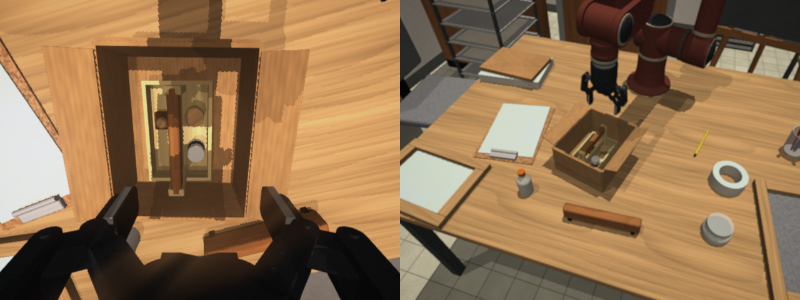

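The wrist view (left half) shows both flaps folded out at about 2.7 rad. The rail runs vertically at px (175,90)–(175,195), parallel to the pads, with the three items standing. Now the grasp.

Request:
{"op": "jog_arm", "data": {
  "targets": [
    [[-0.25,-1.4,0.5],[0,0,0],100],
    [[-0.25,-1.4,2],[0,0,0],100],
    [[-0.25,-1.4,3.5],[0,0,0],100],
    [[-0.25,-1.4,4.8],[0,0,0],100],
    [[-0.25,-1.4,5.8],[0,0,0],100],
    [[-0.25,-1.4,6.4],[0,0,0],100],
    [[-0.25,-1.4,6.7],[0,0,0],100],
    [[-0.25,-1.4,6.7],[0,0,0],100]
  ]
}}

```text
time: 7.38
tool_pos: [0.5401, -0.1045, 0.0763]
tool_rot: [-0.0, 0.118, 0.993, -0.0]
contact_force: [-0.0, -0.3, -0.1]
gripper_width: 1.002
grasp_force: 0.0
```

Request:
{"op": "jog_arm", "data": {
  "targets": [
    [[0,0,0],[0,0,0],60],
    [[0,0,0],[0,0,0],45],
    [[0,0,0],[0,0,0],35],
    [[0,0,0],[0,0,0],25],
    [[0,0,0],[0,0,0],15],
    [[0,0,0],[0,0,0],0],
    [[0,0,0],[0,0,0],0],
    [[0,0,0],[0,0,0],0]
  ]
}}

```text
time: 8.38
tool_pos: [0.5403, -0.104, 0.0766]
tool_rot: [0.0, 0.117, 0.993, 0.0]
contact_force: [1.0, 2.8, 2.9]
gripper_width: 0.182
grasp_force: 59.3
```

Request:
{"op": "jog_arm", "data": {
  "targets": [
    [[0,0,-0.1],[0,0,0],0],
    [[0,0,-0.25],[0,0,0],0],
    [[0,0,-0.5],[0,0,0],0],
    [[0,0,-0.8],[0,0,0],0],
    [[0,0,-1.1],[0,0,0],0],
    [[0,0,-1.4],[0,0,0],0],
    [[0,0,-1.6],[0,0,0],0],
    [[0,0,-1.7],[0,0,0],0]
  ]
}}

```text
time: 9.38
tool_pos: [0.5403, -0.1043, 0.1193]
tool_rot: [0.0, 0.117, 0.993, -0.0]
contact_force: [0.7, 0.2, -3.1]
gripper_width: 0.179
grasp_force: 58.5
```

Run:
```python
from h import *
s=state(); print(s["tool_pos"],s["contact_force"],s["ft_torque"],s["grasp_force"])
im,d=grab_frame("wrist"); im2,d2=grab_frame("scene")
cv2.imwrite("pics/v3.png",cv2.resize(np.hstack([im,cv2.resize(im2[140:320,200:440],(640,480))])[:,:,::-1],(800,300)))
C=cloud("scene",d2); C0=cloud("wrist",d,s)
# caddy x tilt: rail-top heights along rail (wrist view)
c=np.array([.5402,-.104]);a=-.233;Rm=np.array([[np.cos(a),-np.sin(a)],[np.sin(a),np.cos(a)]])
for CC in (C0,C):
  L=(CC[...,:2]-c)@Rm;z=CC[...,2]
  for x in np.arange(-.08,.081,.02):
    m=(abs(L[...,0]-x)<.01)&(abs(L[...,1])<.008)&(z>.125)&(z<.162)
    if m.sum()>5: print(round(x,2),m.sum(),np.percentile(z[m],[50,90]).round(4))
```

```text
[ 0.54026597 -0.10426807  0.11933556] [ 0.72995883  0.16711132 -3.11468706] [-0.02975203  0.04237768 -0.05432335] 58.5486763715744
-0.08 1487 [0.1514 0.1522]
-0.06 2915 [0.1512 0.1521]
-0.04 2493 [0.1512 0.1521]
-0.02 2148 [0.1512 0.1521]
0.0 1998 [0.1513 0.1524]
0.02 1609 [0.1512 0.152 ]
0.04 69 [0.1509 0.1516]
-0.06 6 [0.1494 0.1508]
-0.04 28 [0.1458 0.1519]
0.0 20 [0.1519 0.1535]
0.02 92 [0.1498 0.1523]
0.04 92 [0.1484 0.1525]
0.06 88 [0.1499 0.1524]
0.08 86 [0.1444 0.1524]
```

View pics/v3.png

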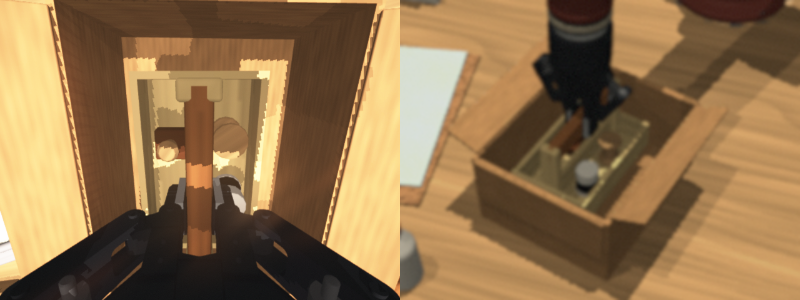

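The caddy is lifted about 43 mm and level: the rail (wrist px 200,90–250) is at z 0.151 along its length, and all items are standing. Continuing up.

Request:
{"op": "jog_arm", "data": {
  "targets": [
    [[0,0,-0.15],[0,0,0],0],
    [[0,0,-0.4],[0,0,0],0],
    [[0,0,-0.8],[0,0,0],0],
    [[0,0,-1.3],[0,0,0],0],
    [[0,0,-1.8],[0,0,0],0],
    [[0,0,-2.3],[0,0,0],0],
    [[0,0,-2.8],[0,0,0],0],
    [[0,0,-3.3],[0,0,0],0]
  ]
}}

```text
time: 10.48
tool_pos: [0.5401, -0.1042, 0.2022]
tool_rot: [0.0, 0.117, 0.993, -0.0]
contact_force: [-0.8, -0.0, -4.4]
gripper_width: 0.179
grasp_force: 58.5
```

Request:
{"op": "jog_arm", "data": {
  "targets": [
    [[0,0,-0.5],[0,0,0],0],
    [[0,0,-1],[0,0,0],0],
    [[0,0,-1.5],[0,0,0],0],
    [[0,0,-1.9],[0,0,0],0],
    [[0,0,-2.15],[0,0,0],0],
    [[0,0,-2.3],[0,0,0],0],
    [[0,0,-2.3],[0,0,0],0],
    [[0,0,-2.3],[0,0,0],0]
  ]
}}

```text
time: 11.48
tool_pos: [0.5399, -0.1041, 0.2582]
tool_rot: [-0.0, 0.117, 0.993, 0.0]
contact_force: [-0.4, 0.4, -2.9]
gripper_width: 0.177
grasp_force: 58.5
```

Request:
{"op": "jog_arm", "data": {
  "targets": [
    [[0,0,0],[0,0,0],0],
    [[0,0,0],[0,0,0],0],
    [[0,0,0],[0,0,0],0],
    [[0,0,0],[0,0,0],0]
  ]
}}

```text
time: 11.98
tool_pos: [0.5401, -0.1042, 0.2588]
tool_rot: [0.0, 0.117, 0.993, -0.0]
contact_force: [0.5, 0.6, -4.2]
gripper_width: 0.176
grasp_force: 58.6
```

Run:
```python
from h import *
s=state(); print(s["tool_pos"],s["contact_force"],s["grasp_force"])
im,d=grab_frame("wrist"); im2,d2=grab_frame("scene")
cv2.imwrite("pics/v4.png",cv2.resize(np.hstack([im,cv2.resize(im2[110:320,180:460],(640,480))])[:,:,::-1],(800,300)))
C0=cloud("wrist",d,s)
c=np.array([.5402,-.104]);a=-.233;Rm=np.array([[np.cos(a),-np.sin(a)],[np.sin(a),np.cos(a)]])
L=(C0[...,:2]-c)@Rm;z=C0[...,2]
for x in np.arange(-.08,.081,.04):
    m=(abs(L[...,0]-x)<.01)&(abs(L[...,1])<.008)&(z>.25)&(z<.32)
    if m.sum()>5: print(round(x,2),m.sum(),np.percentile(z[m],[50,90]).round(4))
```

```text
[ 0.54008434 -0.10423612  0.25878939] [ 0.49925162  0.64367299 -4.22954152] 58.55985403060913
-0.08 1495 [0.2909 0.2918]
-0.04 2497 [0.2906 0.2916]
0.0 1978 [0.2908 0.2919]
0.04 57 [0.2903 0.2911]
```

View pics/v4.png

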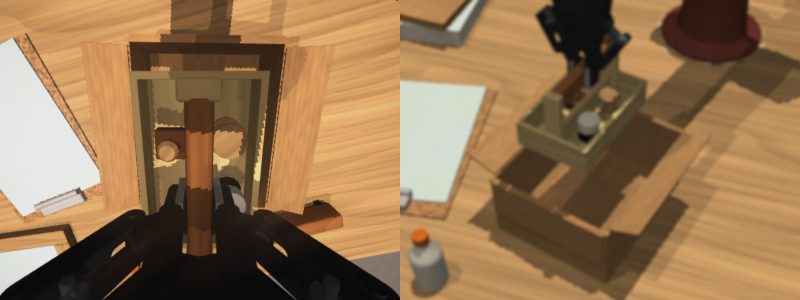

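The caddy hangs level (rail z 0.291, so the underside is at about 0.186) above the carton, with its items standing and both flaps folded out.

```bash
python3 -c "
from plant import *
print(job_done())"
```

```text
the job is handed in; nothing more can be done
None
```

I folded both flaps out to about 2.7 rad, lifted the caddy by its rail and handed the job in with it held still and level, its underside about 7 cm above the rim and all three items still in it; the judge's verdict was not shown.

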